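Hang a horned brow plate between two wet ones on the drying rack

ROBOT

A 6-joint arm with a two-finger parallel gripper is mounted at the origin on the work surface. World frame = base frame: x ahead of the robot, y to its left, z up, the work surface at z = 0. Lengths are in mm, angles in rad, forces in N, time in s.
With the tool pointing down it reaches from about 350 to 875 mm from the base axis. Payload 4.2 kg.
Tool frame: the origin (TCP) lies on the mounting face of the last link; the fingertips stand 173 mm ahead of it and the grasp point (between the pads) lies 155 mm ahead of it (tcp_to_grasp is the distance from the TCP to the grasp point, in mm); z points along the fingers, y is the direction in which the jaws open and shut (so a half turn about z gives the same grasp; the last joint's range is limited). The gripper opens to 85 mm and grips with 20 to 120 N. Pads are 22 mm wide; open, the fingers measure 114 mm over their backs; the gripper's body (76 mm by 85 mm) begins 54 mm behind the grasp point. The pads swing forward as they close: fully open they stand 13 mm farther back than shut.
Start: joints at [-0.995, 0.385, 0.008, 0, -1.194, -0.259], TCP at [194.72, -593.872, 404.712] pointing down, gripper open.
Joint ranges: [-3.14, 3.14], [-1.21, 2.06], [-1.07, 1.41], [-3.16, 2.05], [-2.99, -0.16], [-3.1, 3.1]. Speed limits (rad/s): [2.79, 2.79, 3.14, 3.14, 3.14, 3.14].

INTERFACE

Orientations are given as a unit quaternion [x, y, z, w].
In Python, from bench import * gives the robot as it stands. The module is installed in compiled form; this text tells all that it offers.
- The arm moves only by the tool apply_moves, never from a script. Its arguments are lists of equal length, an entry for each row: "fingers": the closure, from 0 (fully open) to 1 (shut); "dp": the shift along the world's x, y, z in cm, a list of three; "yaw": the turn about the world's z in degrees. A call has 1 to 10 rows; each row is the pose to reach, as a shift and turn from the pose measured when the call began; what a row does not reach only later rows make up. A row lasts 1/10 s, in which the tool goes at most 50 mm and 8.59 degrees, less where a joint would pass 70% of its speed; a pose out of reach is approached as far as the arm can. A call with a gripper value outside its range is refused whole. The fingers move at their own pace and stop on an object; the grip force is fixed at half the most. Time passes only in rows, so rows that repeat a pose let the fingers close. It gives the time, the measured TCP pose, the force and the opening at its end, in the units of the state.
- read_state(): the state, without advancing time (a new reading comes with each control period).
- get_image(name): name is "scene" or "side" or "wrist"; returns a dict with "color" (420x560x3 uint8, blue, green, red), "mtx" (3x3 intrinsics, pixels), "camera_from_world" (4x4, takes a point from world to camera coordinates); the wrist camera has in their place "tool_from_camera" (4x4, takes a point from camera to tool coordinates, whose origin is the TCP and whose axes are the flange's). Camera axes: x right, y down, z forward; pixel columns grow to the right and rows downward; lengths in mm; the calibration is good to about 2 mm. The wrist camera is an equidistant fisheye: a pixel r from the principal point sees the ray r / f radians off the axis. A picture is of the moment at which its call begins: read the wrist's pose just before it. There is no depth.
- job_done(): hands the job in, once; it reports no verdict.
The state is a dict: "clock": time; "joints": joint angles; "joint_vel": joint speeds; "joint_efforts": joint torques, N m; "position": TCP position; "ee_rot": TCP orientation; "contact_force": force on the tool from outside, world axes, zero at the start; "wrist_torque": the same for the moment, N m; "gripper_width": finger opening in mm.
Only numpy, scipy, OpenCV 4.12 (cv2) and the standard library are available. Lean on these libraries where they do the work, as an engineer would, in place of code of your own. Each camera call takes 0.05 s, during which the arm holds its last target. There are 200 camera calls.

TASK

Take the brown brow plate out of its wooden painting cradle by its blue handle and hang it on the drying rack: lower it into the gap between the two freshly painted plates and hook it over the top bar, nubs on the same side as theirs. The orange saddle clip on the bar has been shoved along a little, so feel gently for its notch, never pressing hard on the rack, and keep hold of the plate until you feel its hook bearing on the notch's floor; then let go. The two wet plates must stay hanging where they are, and the bottles and the cup stay where they are.

Things in the scene. Friction and masses are not known exactly. Their poses are not given: they have to be found in the camera images.
- piece: Brown cast brow plate to hang, 0.1 to 0.2 kg, upright; starts standing 28 mm deep in the cradle. Origin at the middle of its underside, in the hook's centre plane; z up. Plate x 7.5 to 17.5 mm (nubs to 30), 44 mm wide in y, z 0 to 78. Hook above it, 12 mm wide in y, open downward: shank x 7.5 to 11.5 mm, crown z 110 to 118, free lip x -11.5 to -7.5 down to z 90: a slot 15 mm wide in x.
- piece_handle (a point): Point to grip in the blue handle, 148 mm above the piece's origin, 30 mm above the crown's top; axes as the piece. The handle is 20 x 20 mm, centred on the piece's x = y = 0, and spans 118 to 166 mm above the piece's origin.
- piece_hook (a point): Centre of the underside of the hook's crown, 110 mm above the piece's origin: the surface that rests on the bar. Axes as the piece.
- piece_nubs (a point): Middle of the plate's nubbed front face, 17.5 mm along x and 60 mm above the piece's origin.
- cradle: Wooden block 90 (x) x 80 (y) x 40 mm high fixed on the table, origin at the centre of its underside. Its pocket, 14 x 48 mm and 28 mm deep, holds the piece (piece's origin 12 mm above the cradle's, same axes), which lifts straight up out of it.
- rack: Drying rack fixed on the table; origin on the table under the middle of its two bars, y along the bars, x towards the side where plates hang. Bars 10 mm thick (x -5 to 5 mm), 300 mm long: top bar z 134 to 150 mm, lower bar z 65 to 79, against which hung plates lean. End posts at y = +-150 mm, 166 mm high.
- rack_bar_mid (a point): Middle of the top bar's upper face, 150 mm up; axes as the rack. An orange saddle clip grips the bar near here, unmoved by light forces: two ridges, tops at z 164 mm, each 25.5 mm long in y; between them a notch 14 mm wide, centred up to 12 mm either way along y (not measured). Its floor, a stiff black pad, lies 0 to 7 mm above the bar (not measured). On a ridge the crown is at z 164.
- wet_left: Freshly painted olive plate, 120 g, hanging loosely on the rack at its +y side; shape, origin and axes as the piece, but no handle. Centre 56 to 60 mm from the rack's middle along y, origin 40 mm up, highest point 158 mm up. It slides along the bar or lifts off if pushed.
- wet_right: The same in sand colour, at the rack's -y side.
- bottle_white: White squeeze bottle, 52 mm diameter, 150 mm high, bystander; origin at the centre of its underside.
- bottle_pink: Pink squeeze bottle, 52 mm diameter, 150 mm high, bystander; origin at the centre of its underside.
- mix_cup: Clear mixing cup, 70 mm diameter, 70 mm high, bystander; origin at the centre of its underside.
Not all that is in view belongs to the job. What is shaped like the piece but purple or yellow is not meant.

How it is judged (in metres and radians):
On the way, in this order (a step that is already met when the one before it is completed fails the run):
1. the brow plate is lifted out of the cradle in the gripper (height (world z) of piece above 0.08 m and contact force between piece and the fingers above 0.5 N), for 0.2 s.
2. its hook is down in the saddle's notch and bears on the notch's floor (over 0.5 N) while still held (z of piece_hook in the frame of rack between 0.146 and 0.16 m and x of piece_hook in the frame of rack between -0.01 and 0.01 m and y of piece_hook in the frame of rack between -0.018 and 0.018 m and contact force between piece and the fingers above 0.5 N and contact force between piece and rack above 0.5 N), for 0.2 s.
At the end, for the whole second after the job is handed in: Plate free, at rest in the notch: crown 146 to 160 mm up, within 10 mm across and 18 mm along the bar of the rack's middle, 0.15 rad upright, 0.2 rad square to the bar, nubs to the rack's +x, bearing on the rack. Wet plates: 12 mm, 0.2 rad upright; bottles, cup: 30 mm (z of piece_hook in the frame of rack between 0.146 and 0.16 m and x of piece_hook in the frame of rack between -0.01 and 0.01 m and y of piece_hook in the frame of rack between -0.018 and 0.018 m and x of piece_nubs in the frame of rack above 0.005 m and angle between the x axis of piece and the x axis of rack, either way round below 0.2 rad and z of piece in the frame of rack above 0.03 m and angle between piece's own z axis and vertical below 0.15 rad and linear speed of piece below 0.02 m/s and contact force between piece and rack above 0.3 N and distance of each of wet_left, wet_right from where it was at the start of the episode below 0.012 m and angle between each of wet_left, wet_right's own z axis and vertical below 0.2 rad and distance of each of bottle_white, bottle_pink, mix_cup from where it was at the start of the episode below 0.03 m); the robot touches nothing.
It fails at once if the piece is pressed on the rack with more than 15 N (contact force between piece and rack above 15 N).
It fails at once if the fingers or the arm press on the rack with more than 15 N (contact force between any of the fingers, the arm and rack above 15 N).
It fails at once if a wet plate is dislodged: shifted by more than 12 mm (distance of any of wet_left, wet_right from where it was at the start of the episode above 0.012 m).
It fails at once if a bottle or the cup is moved by more than 30 mm (distance of any of bottle_white, bottle_pink, mix_cup from where it was at the start of the episode above 0.03 m).
It also fails if it takes over 72 s, if anything falls off the work surface, if the arm or the gripper's body presses on something with over 40 N, if the wrist force passes 120 N, or if a joint passes its speed limit or range.

## Working session

There is one attempt and no reset: what is moved stays moved. The work goes in short steps, Python scripts to look and compute and a tool call to move; the robot and the scene stay as the last step left them, time stands still between calls to the robot, and variables do not carry over. Pictures are saved under pics/ and viewed, about 8 in all and at most 12, crops included, and the job is handed in when it is done.

Besides the shell and the picture viewer there is one more tool, called after "Call:" in YAML: its name, and indented under it one key for each argument. apply_moves: Moves the arm, as the interface text tells. Its arguments: {"type":"object","properties":{"fingers":{"type":"array","items":{"type":"number"}},"dp":{"type":"array","items":{"type":"array","items":{"type":"number"}}},"yaw":{"type":"array","items":{"type":"number"}}},"required":["fingers","dp","yaw"]}

```bash
mkdir -p pics; cat > h.py <<'E'
from bench import *
import numpy as np, cv2
def ray(im,u,v):
    M=np.linalg.inv(im["camera_from_world"]); d=np.linalg.inv(im["mtx"])@[u,v,1]
    return M[:3,3], M[:3,:3]@d
def onz(im,u,v,z):
    o,d=ray(im,u,v); return o+d*(z-o[2])/d[2]
def proj(im,p):
    c=im["camera_from_world"]@np.r_[p,1]; q=im["mtx"]@c[:3]; return q[:2]/q[2]
def tri(a,ua,b,ub):
    o1,d1=ray(a,*ua);o2,d2=ray(b,*ub); A=np.c_[d1,-d2]; s=np.linalg.lstsq(A,o2-o1,rcond=None)[0]
    p,q=o1+d1*s[0],o2+d2*s[1]; return (p+q)/2,np.linalg.norm(p-q)
E
python3 - <<'E'
from h import *
import pickle
ims={n:get_image(n) for n in("scene","side")}
pickle.dump(ims,open("ims.pkl","wb"))
cv2.imwrite("pics/a.png",cv2.resize(ims["scene"]["color"],(800,600))); cv2.imwrite("pics/b.png",cv2.resize(ims["side"]["color"],(800,600)))
for n in ims: print(n,np.linalg.inv(ims[n]["camera_from_world"])[:3,3])
s=read_state(); print(s["clock"],s["position"],s["ee_rot"],s["contact_force"],s["gripper_width"])
E
```

```text
scene [924.16492249 599.69716721 769.25351729]
side [441.53374244 987.61395199 823.62778003]
0.1 [ 194.6726802  -593.71638422  403.71477552] [-1.57676168e-01  9.87490370e-01  9.72962846e-04 -2.19822586e-04] [ 0.09662033 -1.21498104  0.26039679] 85.24367210528106
```

View pics/a.png

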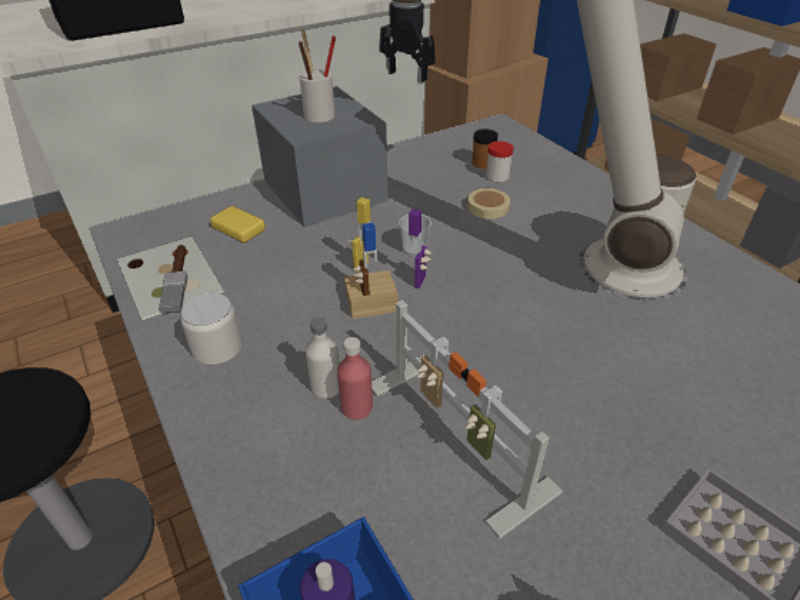

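View pics/b.png

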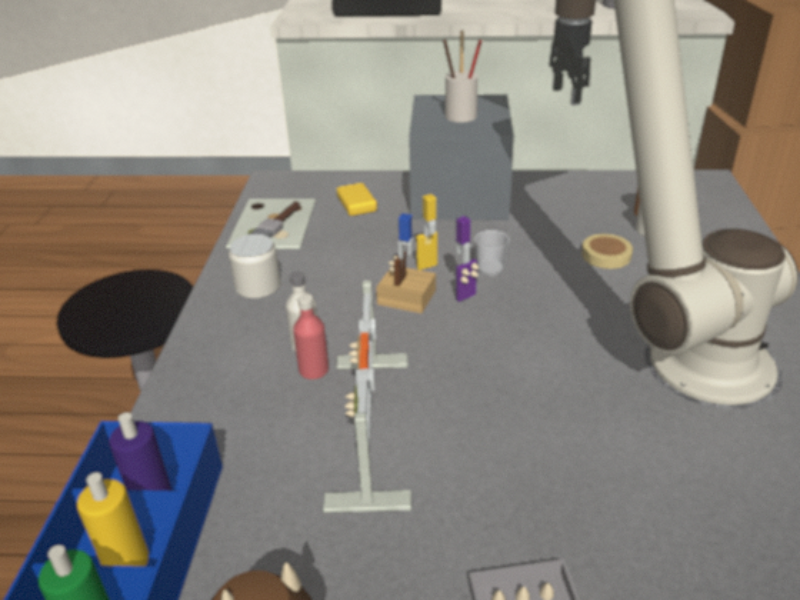

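Candidates in the scene view (800 px wide): the brown plate with a blue handle in the cradle (369,236), a yellow decoy (363,210) and a purple decoy (415,222). I choose the blue-handled one. The rack runs from the post top at (403,306) to the one at (541,437). The olive plate is at (481,432), sand at (431,382), and the orange clip at (467,373). I'll check this in a close crop.

```bash
python3 - <<'E'
from h import *
import pickle
ims=pickle.load(open("ims.pkl","rb"))
a,b=ims["scene"],ims["side"]
def blob(im,lo,hi,box):
    x0,y0,x1,y1=box; hsv=cv2.cvtColor(im["color"],cv2.COLOR_BGR2HSV)
    m=cv2.inRange(hsv,lo,hi); k=np.zeros_like(m); k[y0:y1,x0:x1]=m[y0:y1,x0:x1]
    n,l,st,c=cv2.connectedComponentsWithStats(k); o=np.argsort(-st[1:,4])[:2]+1
    return [(st[i].tolist(),c[i].round(1).tolist()) for i in o]
for n,im,bx in(("sc",a,(230,140,280,190)),("si",b,(270,140,300,190))): print(n,"blue",blob(im,(105,120,50),(125,255,255),bx))
for n,im,bx in(("sc",a,(300,235,350,285)),("si",b,(240,220,270,270))): print(n,"or",blob(im,(5,150,80),(15,255,255),bx))
c1=cv2.resize(a["color"][130:370,220:400],(450,600),interpolation=cv2.INTER_CUBIC)
c2=cv2.resize(b["color"][130:370,220:360],(350,600),interpolation=cv2.INTER_CUBIC)
cv2.imwrite("pics/c.png",np.hstack([c1,c2]))
E
```

```text
sc blue [([254, 156, 9, 20, 154], [258.2, 165.1])]
si blue [([280, 150, 8, 19, 130], [283.2, 158.5])]
sc or [([327, 259, 13, 19, 152], [332.6, 266.9]), ([315, 247, 12, 18, 143], [319.8, 254.6])]
si or [([252, 234, 6, 24, 113], [254.2, 245.4])]
```

View pics/c.png

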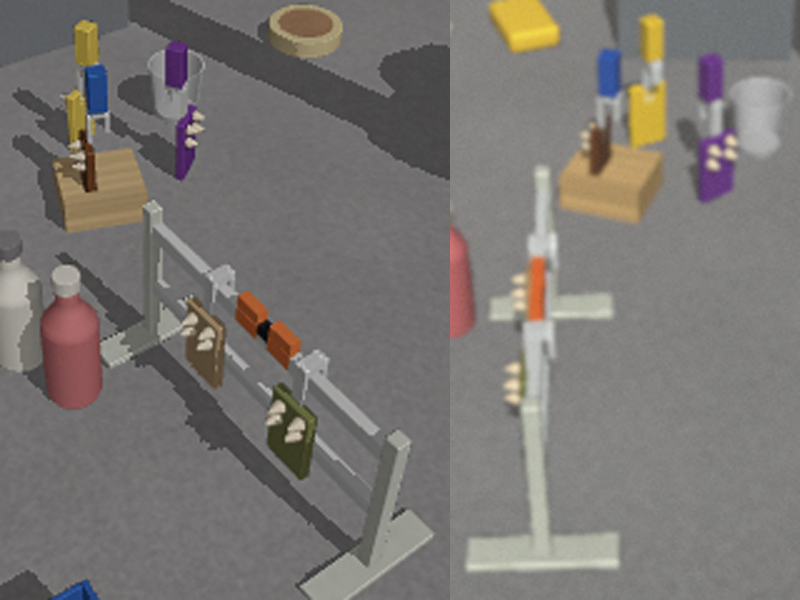

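The crop confirms it: blue handle at crop (96,88), brown plate in the cradle with nubs to the left, as on the rack. The notch (black) is at crop (264,330). Next I compute the rack and piece poses.

```bash
python3 - <<'E'
from h import *
import pickle
ims=pickle.load(open("ims.pkl","rb")); a,b=ims["scene"],ims["side"]
C=lambda p:(p[0]/2.5+220,p[1]/2.5+130)
S=lambda p:((p[0]-450)/2.5+220,p[1]/2.5+130)
print("handle tri",tri(a,(258.2,165.1),b,(283.2,158.5)))
f=onz(a,*C((153,208)),166);n=onz(a,*C((397,438)),166);d=n-f
print("posts",f,n,np.linalg.norm(d),"mid",(f+n)/2,"yaw of rack y",np.degrees(np.arctan2(-d[0],d[1])))
f2=onz(b,*S((541,172)),166);n2=onz(b,*S((536,402)),166);d=n2-f2
print("posts side",f2,n2,np.linalg.norm(d),(f2+n2)/2,np.degrees(np.arctan2(-d[0],d[1])))
print("orange ridges",onz(a,332.6,266.9,159),onz(a,319.8,254.6,159),"notch",onz(a,*C((264,330)),155))
for nm,im,T,P in(("sc",a,C,[(55,166),(133,150),(148,190),(63,198)]),("si",b,S,[(563,180),(575,148),(662,152),(640,192)])):
    q=np.array([onz(im,*T(p),40) for p in P]); print(nm,q.round(0)[:,:2].tolist(),q.mean(0))
    print([round(float(np.degrees(np.arctan2(*(q[(i+1)%4]-q[i])[[1,0]]))),1) for i in range(4)],[round(float(np.linalg.norm(q[(i+1)%4]-q[i]))) for i in range(4)])
E
```

```text
handle tri (array([ 521.69484374, -185.94717601,  152.72595681]), np.float64(0.009294480194312045))
posts [574.82751143  16.43153905 166.        ] [554.13310435 311.51879738 166.        ] 295.8120154909937 mid [564.48030789 163.97516821 166.        ] yaw of rack y 4.011572959962837
posts side [570.75882897  19.42318256 166.        ] [546.43433174 312.26818898 166.        ] 293.85349912704044 [558.59658036 165.84568577 166.        ] 4.748242200333376
orange ridges [566.59417843 194.16557272 159.        ] [569.19241583 155.12401257 159.        ] notch [568.45415407 174.19631705 155.        ]
sc [[558.0, -221.0], [470.0, -201.0], [491.0, -133.0], [575.0, -169.0]] [ 523.87249131 -181.12091259   40.        ]
[167.1, 72.8, -23.0, -108.2] [90, 71, 91, 55]
si [[571.0, -151.0], [562.0, -214.0], [467.0, -207.0], [488.0, -130.0]] [ 522.02869174 -175.53250526   40.        ]
[-97.5, 176.0, 74.3, -14.2] [63, 96, 79, 85]
```

```bash
python3 - <<'E'
from h import *
import pickle
ims=pickle.load(open("ims.pkl","rb")); a,b=ims["scene"],ims["side"]
f=lambda p:(p[0]*.7,p[1]*.7)
for n,p,q in(("yel",(363,210),(429,207)),("pur",(415,222),(463,230)),("purplate",(421,268),(466,281)),("yplate",(357,250),(427,250)),("cup",(413,232),(490,253))): print(n,tri(a,f(p),b,f(q)))
bw=tri(a,f((319,326)),b,f((297,281)));print("white top",bw,tri(a,f((352,345)),b,f((307,300))))
E
```

```text
yel (array([ 480.34728616, -286.35031685,  138.48973626]), np.float64(0.22916334000594765))
pur (array([ 416.11617995, -198.42849857,  138.67938962]), np.float64(0.09555255261504943))
purplate (array([ 408.89492842, -185.11335373,   35.085965  ]), np.float64(1.1828727404009243))
yplate (array([ 485.69622753, -313.69816601,   25.93655325]), np.float64(2.079315949386196))
cup (array([ 358.02438736, -297.01637493,   32.67293368]), np.float64(6.87675030779016))
white top (array([692.70440478, -33.93654555, 136.2539121 ]), np.float64(2.8708487411055326)) (array([667.11492684,  26.66579526, 137.78581854]), np.float64(2.4991498108623778))
```

Call:
apply_moves:
  fingers: [0, 0, 0, 0, 0, 0, 0, 0, 0, 0]
  dp:
    - [0, 3, 3]
    - [1, 8, 5]
    - [3, 13, 5]
    - [5, 18, 5]
    - [7, 22, 5]
    - [10, 26, 5]
    - [14, 29, 5]
    - [18, 32, 5]
    - [22, 35, 5]
    - [26, 38, 5]
  yaw: [-4, -8, -12, -16, -20, -24, -28, -32, -32, -32]

```text
clock: 1.1
position: [450.6, -215.8, 453.7]
ee_rot: [0.12, 0.993, 0.001, 0.0]
contact_force: [0.7, -1.7, 0.4]
gripper_width: 85.8
```

Call:
apply_moves:
  fingers: [0, 0, 0, 0, 0]
  dp:
    - [4, 2, 0]
    - [6.5, 2.7, -2]
    - [6.5, 2.7, -4]
    - [6.5, 2.7, -4]
    - [6.5, 2.7, -4]
  yaw: [0, 0, 0, 0, 0]

```text
clock: 1.6
position: [515.5, -188.9, 413.7]
ee_rot: [0.12, 0.993, 0.001, -0.0]
contact_force: [-0.1, -0.4, -0.3]
gripper_width: 85.8
```

```bash
cat >> h.py <<'E'
from scipy.spatial.transform import Rotation as R
def pose():
    s=read_state(); return R.from_quat(s["ee_rot"]).as_matrix(),np.array(s["position"])
def wray(im,P,u,v):
    K=im["mtx"]; x=np.array([u-K[0,2],v-K[1,2]])/[K[0,0],K[1,1]]; r=np.hypot(*x)
    d=np.r_[x/max(r,1e-9)*np.sin(r),np.cos(r)]; T=im["tool_from_camera"]; Rm,p=P
    return Rm@T[:3,3]+p, Rm@T[:3,:3]@d
def wonz(im,P,u,v,z):
    o,d=wray(im,P,u,v); return o+d*(z-o[2])/d[2]
def show(s=read_state):
    s=s(); q=R.from_quat(s["ee_rot"]).as_matrix(); print(round(s["clock"],2),np.round(s["position"],1),"jaw deg",np.degrees(np.arctan2(q[1,1],q[0,1])).round(2),"tilt",q[:,2].round(4),np.round(s["contact_force"],2),round(s["gripper_width"],1))
E
python3 - <<'E'
from h import *
import pickle
show(); P=pose(); im=get_image("wrist"); pickle.dump((im,P),open("w1.pkl","wb"))
cv2.imwrite("pics/d.png",cv2.resize(im["color"],(800,600)))
print(im["mtx"],im["tool_from_camera"])
E
```

```text
1.6 [ 515.5 -188.9  413.7] jaw deg 76.18 tilt [-8.0e-04  1.6e-03 -1.0e+00] [-0.1  -0.42 -0.35] 85.8
[[325.1922621    0.         282.50200222]
 [  0.         325.1922621  204.78756359]
 [  0.           0.           1.        ]] [[-1.62706766e-04 -9.50244968e-01 -3.11503570e-01  7.91830551e+01]
 [ 9.99999957e-01 -7.83489793e-05 -2.83322710e-04 -7.22556145e-01]
 [ 2.44819992e-04 -3.11503603e-01  9.50244940e-01  3.04853373e+01]
 [ 0.00000000e+00  0.00000000e+00  0.00000000e+00  1.00000000e+00]]
```

View pics/d.png

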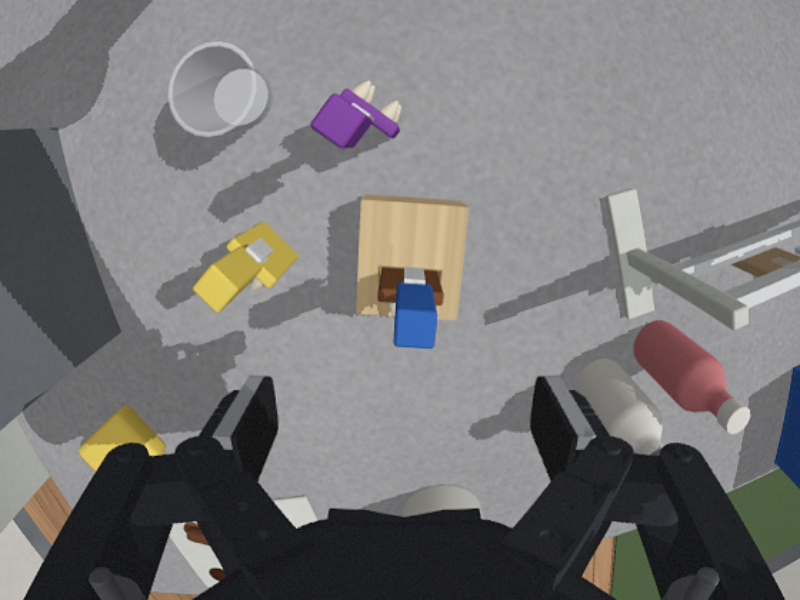

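Blue handle top at (415,330), cradle corners (363,200), (467,206), (458,320) and (358,315), nearly square to the jaws. The decoys are clear of the fingers.

```bash
python3 - <<'E'
from h import *
import pickle
im,P=pickle.load(open("w1.pkl","rb"))
def q(ps,z):
    r=np.array([wonz(im,P,u*.7,v*.7,z) for u,v in ps]); print(r[:,:2].round(1).tolist(),r.mean(0).round(1))
    print([round(float(np.degrees(np.arctan2(*(r[(i+1)%len(r)]-r[i])[[1,0]]))),1) for i in range(len(r))],[round(float(np.linalg.norm(r[(i+1)%len(r)]-r[i]))) for i in range(len(r))])
q([(363,200),(467,206),(458,320),(358,315)],40)
q([(398,313),(436,316),(435,347),(395,346)],178)
q([(640,256),(742,318)],166)
hsv=cv2.cvtColor(im["color"],cv2.COLOR_BGR2HSV); m=cv2.inRange(hsv,(105,150,50),(125,255,255)); m[:,330:]=0;m[:,:250]=0
ys,xs=np.nonzero(m[:260]);print(xs.min(),xs.max(),ys.min(),ys.max())
for y in range(ys.min(),ys.max()+1,4): r=xs[ys==y]; print(y,r.min(),r.max(),im["color"][y,(r.min()+r.max())//2])
E
```

```text
[[470.1, -209.0], [492.8, -134.9], [580.1, -160.4], [556.9, -236.6]] [ 525.  -185.2   40. ]
[73.0, -16.3, -106.9, 162.3] [77, 91, 80, 91]
[[512.8, -191.4], [518.6, -174.3], [534.3, -178.3], [529.1, -197.0]] [ 523.7 -185.2  178. ]
[71.3, -14.1, -105.6, 161.1] [18, 16, 19, 17]
[[517.5, -61.7], [573.5, 11.6]] [545.5 -25.  166. ]
[52.7, -127.3] [92, 92]
276 305 198 243
198 279 281 [124  67  35]
202 278 302 [128  68  34]
206 278 302 [131  71  37]
210 277 303 [128  65  31]
214 277 304 [130  71  38]
218 277 304 [184 104  54]
222 277 305 [184 105  51]
226 277 304 [184 103  53]
230 276 304 [184 104  54]
234 276 304 [184 102  53]
238 276 303 [183 104  53]
242 281 302 [173  93  43]
```

Call:
apply_moves:
  fingers: [0, 0, 0, 0, 0]
  dp:
    - [0.9, 0.35, -2]
    - [0.9, 0.35, -5]
    - [0.9, 0.35, -8]
    - [0.9, 0.35, -9.9]
    - [0.9, 0.35, -9.9]
  yaw: [-3, -3, -3, -3, -3]

```text
clock: 2.15
position: [523.5, -186.0, 314.4]
ee_rot: [0.147, 0.989, 0.001, -0.001]
contact_force: [-0.3, 0.1, 1.0]
gripper_width: 85.3
```

Call:
apply_moves:
  fingers: [0.5, 1, 1, 1, 1, 1, 1, 1, 1, 1]
  dp:
    - [0, 0, 0]
    - [0, 0, 0]
    - [0, 0, 0]
    - [0, 0, 0]
    - [0, 0, 0]
    - [0, 0, 0]
    - [0, 0, 0]
    - [0, 0, 0]
    - [0, 0, 0]
    - [0, 0, 0]
  yaw: [0, 0, 0, 0, 0, 0, 0, 0, 0, 0]

```text
clock: 3.15
position: [523.8, -185.9, 315.3]
ee_rot: [0.147, 0.989, 0.001, -0.001]
contact_force: [-0.4, 0.8, 5.1]
gripper_width: 19.5
```

Call:
apply_moves:
  fingers: [1, 1, 1, 1, 1, 1, 1, 1, 1, 1]
  dp:
    - [0, 0, 0.5]
    - [0, 0, 1.5]
    - [0, 0, 2.5]
    - [0, 0, 4]
    - [0, 0, 6]
    - [0, 0, 8.5]
    - [0, 0, 11]
    - [0, 0, 13]
    - [0, 0, 13]
    - [0, 0, 13]
  yaw: [0, 0, 0, 0, 0, 0, 0, 0, 0, 0]

```text
clock: 4.15
position: [523.4, -185.8, 445.1]
ee_rot: [0.147, 0.989, 0.001, -0.001]
contact_force: [-1.0, 0.9, -1.7]
gripper_width: 19.4
```

```bash
python3 - <<'E'
from h import *
import pickle
show(); P=pose(); im=get_image("wrist"); a=get_image("scene"); b=get_image("side"); pickle.dump((im,P,a,b),open("w2.pkl","wb"))
c=lambda i,x0,y0,x1,y1,w:cv2.resize(i[y0:y1,x0:x1],(w,400),interpolation=cv2.INTER_CUBIC)
cv2.imwrite("pics/e.png",np.hstack([c(a["color"],200,60,400,260,400),c(b["color"],200,60,400,260,400)]))
E
```

```text
4.15 [ 523.4 -185.8  445.1] jaw deg 73.1 tilt [-7.0e-04  2.2e-03 -1.0e+00] [-1.03  0.86 -1.73] 19.4
```

View pics/e.png

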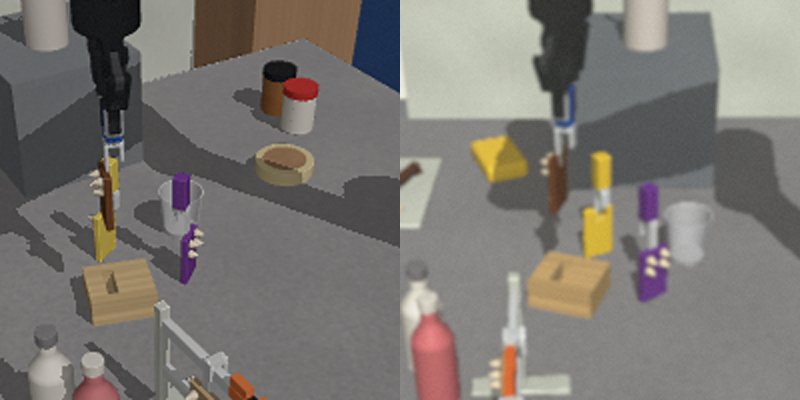

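Piece is held (width 19.4 mm, plate hanging upright under the gripper). Now to a hover over the rack, with the turn.

Call:
apply_moves:
  fingers: [1, 1, 1, 1, 1, 1, 1, 1, 1, 1]
  dp:
    - [0, 1, 3]
    - [0.4, 4, 6]
    - [0.8, 8, 6]
    - [1.4, 12, 6]
    - [2, 16.5, 6]
    - [2.5, 21, 6]
    - [3, 25.5, 6]
    - [3.4, 30, 6]
    - [3.8, 33.5, 6]
    - [3.9, 35, 6]
  yaw: [2, 5, 8, 11, 14, 17, 20, 21, 21, 21]

```text
clock: 5.3
position: [562.8, 167.3, 501.7]
ee_rot: [-0.037, 0.999, -0.0, -0.004]
contact_force: [-0.4, -1.2, -2.1]
gripper_width: 19.4
```

Call:
apply_moves:
  fingers: [1, 1, 1]
  dp:
    - [0, 0, 0]
    - [0, 0, 0]
    - [0, 0, 0]
  yaw: [0, 0, 0]

```text
clock: 5.6
position: [562.7, 166.0, 501.4]
ee_rot: [-0.037, 0.999, -0.0, -0.004]
contact_force: [-0.3, 1.0, -2.1]
gripper_width: 19.0
```

```bash
python3 - <<'E'
from h import *
import pickle
show(); P=pose(); im=get_image("wrist"); pickle.dump((im,P),open("w3.pkl","wb"))
cv2.imwrite("pics/f.png",cv2.resize(im["color"],(800,600),interpolation=cv2.INTER_CUBIC))
E
```

```text
5.6 [562.7 166.  501.4] jaw deg 94.2 tilt [-0.0079 -0.0012 -1.    ] [-0.27  0.97 -2.07] 19.0
```

View pics/f.png

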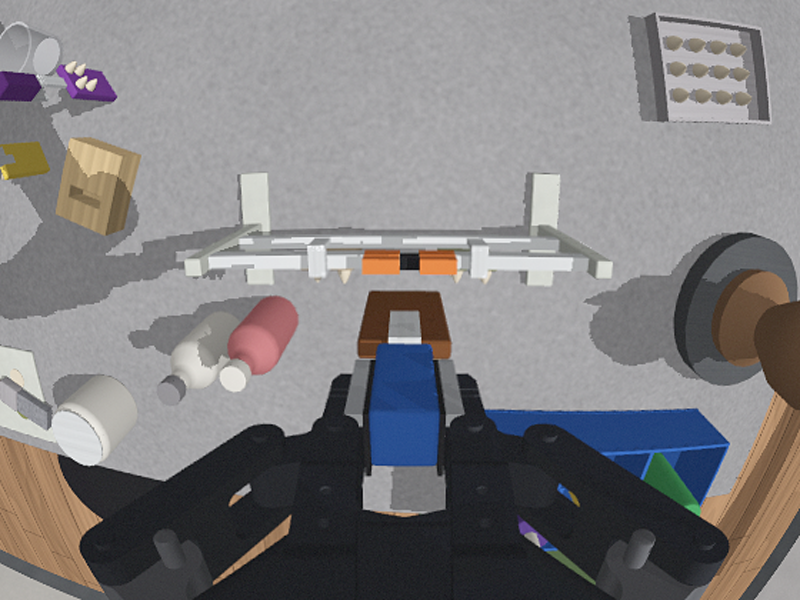

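Orange clip at (362–456, 262) with the black notch at (410,261), wet-plate hooks at (317,258) and (479,258), post tops at (195,266) and (600,268). The held plate is clear above the bar.

```bash
python3 - <<'E'
from h import *
import pickle
im,P=pickle.load(open("w3.pkl","rb"))
hsv=cv2.cvtColor(im["color"],cv2.COLOR_BGR2HSV); m=cv2.inRange(hsv,(5,170,120),(15,255,255)); m[:160]=0;m[210:]=0;m[:,:240]=0;m[:,340:]=0
ys,xs=np.nonzero(m)
for y in range(ys.min(),ys.max()+1): r=np.sort(xs[ys==y]); g=np.diff(r); print(y,r.min(),r.max(),r[np.r_[g>2,False]],r[np.r_[False,g>2]],im["color"][y,265])
Y=P[0]@[0,0,0]
W=lambda u,v,z:wonz(im,P,u,v,z)
p1,p2=W(195*.7,267*.7,166),W(600*.7,269*.7,166); d=p2-p1
print("posts",p1,p2,np.linalg.norm(d),(p1+p2)/2,np.degrees(np.arctan2(-d[0],d[1])))
print("hooks",W(317*.7,246*.7,158),W(479*.7,247*.7,158))
pts=np.array([W(u*.7,v*.7,150) for u,v in[(215,256),(300,256),(495,257.5),(570,259)]]);print("bar far edge",pts)
pts=np.array([W(u*.7,v*.7,150) for u,v in[(215,266),(300,268),(495,269),(570,269)]]);print("bar near edge",pts)
E
```

```text
175 307 316 [] [] [ 58  89 147]
176 256 316 [279] [294] [ 38  79 151]
177 256 317 [278] [294] [ 37  76 143]
178 255 317 [278] [294] [ 56 106 187]
179 255 317 [278] [294] [ 48  94 171]
180 255 317 [278] [294] [ 36  75 143]
181 254 318 [278] [294] [ 51 103 183]
182 254 318 [278] [294] [ 71 133 223]
183 255 318 [278] [294] [ 77 142 232]
184 256 318 [278] [294] [ 76 141 230]
185 255 318 [278] [294] [ 75 140 230]
186 255 318 [278] [294] [ 77 141 231]
187 255 318 [279] [294] [ 76 141 231]
188 254 318 [279 294] [294 297] [ 75 140 231]
189 254 318 [267 278] [270 294] [ 77 141 231]
190 255 318 [278] [294] [ 72 138 232]
191 294 318 [] [] [ 85 145 224]
posts [572.21352119  13.15226749 166.        ] [552.28188535 306.32384942 166.        ] 293.8483393755857 [562.24770327 159.73805846 166.        ] 3.889340091287842
hooks [553.55136661 103.62895537 158.        ] [546.08210195 216.12348505 158.        ]
bar far edge [[567.28229353  23.0298884  150.        ]
 [563.48386063  89.83638282 150.        ]
 [554.37098494 230.13959186 150.        ]
 [550.45762586 287.76158713 150.        ]]
bar near edge [[575.08423597  22.73447969 150.        ]
 [572.46221072  89.96173742 150.        ]
 [562.8803978  231.21349866 150.        ]
 [558.06079743 289.078349   150.        ]]
```

```bash
python3 - <<'E'
from h import *
import pickle
im,P=pickle.load(open("w3.pkl","rb")); Rm,p=P
W=lambda u,v,z:wonz(im,P,u,v,z)
hsv=cv2.cvtColor(im["color"],cv2.COLOR_BGR2HSV); m=cv2.inRange(hsv,(3,100,20),(14,255,140)); m[:197]=0;m[255:]=0;m[:,:240]=0;m[:,330:]=0
ys,xs=np.nonzero(m)
pz=p[2]-303.3
for y in range(ys.min(),ys.max()+1,3): r=xs[ys==y]; print(y,r.min(),r.max(),im["color"][y,262])
th=np.radians(3.8); ex=np.array([np.cos(th),np.sin(th),0]); ey=np.array([-np.sin(th),np.cos(th),0])
n=(W(278.5,183,164)+W(294,183,164))/2
print("notch top edges",W(278.5,183,164),W(294,183,164),"mid rack-rel to TCP: x,y",(n-p)@ex,(n-p)@ey)
for v in(176,190): print("ridge edge",v,(W(265,v,164)-p)@ex,(W(305,v,164)-p)@ex)
for u in (255,318.5): print("clip end y",(W(u,185,164)-p)@ey)
def rel(u,v,z): q=W(u,v,z)-p; return round(float(q@ex),1),round(float(q@ey),1)
y0,y1=ys.min(),ys.max()
for dy in(0,2): r=xs[ys==y0+dy]; print("bottom",rel(r.min(),y0,pz),rel(r.max()+1,y0,pz))
r=xs[ys==249]; print("top", rel(r.min(),249,pz+78),rel(r.max()+1,249,pz+78))
print("grasp pt rel", (Rm[:,2]*155)@ex,(Rm[:,2]*155)@ey,"origin", (Rm[:,2]*303)@ex,(Rm[:,2]*303)@ey)
E
```

```text
204 260 297 [18 37 68]
207 258 307 [27 47 74]
210 257 308 [25 46 75]
213 257 309 [29 47 74]
216 256 309 [28 48 74]
219 256 310 [34 50 77]
222 255 311 [28 48 79]
225 254 311 [32 50 78]
228 253 312 [28 47 78]
231 253 313 [30 46 76]
234 252 313 [33 50 80]
237 251 314 [34 50 81]
240 251 315 [36 60 95]
243 251 314 [37 62 97]
246 251 314 [38 64 99]
249 252 314 [ 50  89 141]
notch top edges [559.24968617 160.6358985  164.        ] [558.13365089 175.68603258 164.        ] mid rack-rel to TCP: x,y -3.8998976773603182 2.378497453537218
ridge edge 176 -10.761722870847155 -11.056329806265898
ridge edge 190 3.3013547311538107 3.0095908758962198
clip end y -28.137786623377366
clip end y 33.9744554399149
bottom (6.9, -21.0) (6.7, 12.5)
bottom (6.9, -22.8) (6.6, 21.4)
top (13.7, -21.3) (13.4, 20.6)
grasp pt rel -1.2418490884810087 -0.1070354870585041 origin -2.4276146697402945 -0.20923711341114024
```

Call:
apply_moves:
  fingers: [1, 1, 1, 1, 1, 1]
  dp:
    - [-0.02, 0.15, -0.6]
    - [-0.02, 0.3, -1.2]
    - [-0.02, 0.3, -1.8]
    - [-0.02, 0.3, -2.4]
    - [-0.02, 0.3, -2.4]
    - [-0.02, 0.3, -2.4]
  yaw: [0, 0, 0, 0, 0, 0]

```text
clock: 6.25
position: [562.6, 168.9, 477.6]
ee_rot: [-0.037, 0.999, -0.0, -0.004]
contact_force: [0.8, -0.2, -1.8]
gripper_width: 19.3
```

```bash
python3 - <<'E'
from h import *
import pickle
show(); P=pose(); im=get_image("wrist"); b=get_image("side"); pickle.dump((im,P,b),open("w4.pkl","wb"))
c=cv2.resize(im["color"][150:270,215:355],(467,400),interpolation=cv2.INTER_CUBIC)
d=cv2.resize(b["color"][100:300,200:310],(300,545),interpolation=cv2.INTER_CUBIC)
o=np.zeros((545,767,3),np.uint8);o[:400,:467]=c;o[:,467:]=d
cv2.imwrite("pics/g.png",o)
E
```

```text
6.25 [562.6 168.9 477.6] jaw deg 94.19 tilt [-0.0076 -0.0012 -1.    ] [ 0.77 -0.15 -1.8 ] 19.3
```

View pics/g.png

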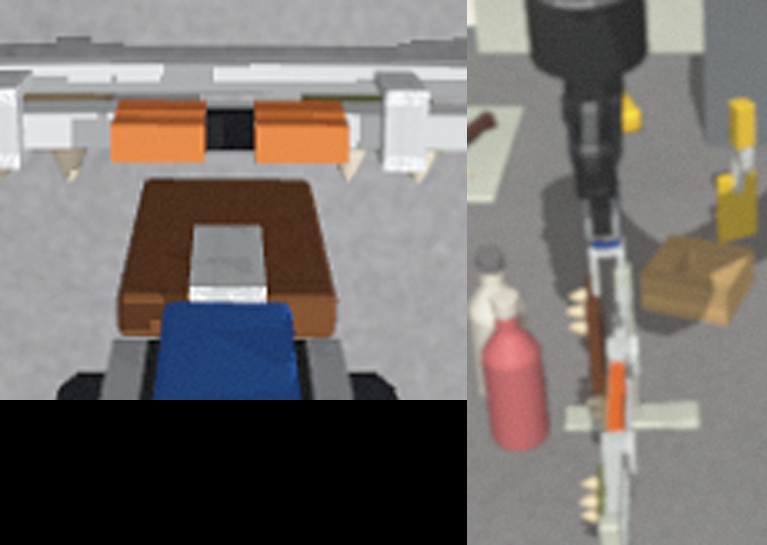

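Left: the plate is over the notch (notch 207–254, plate bottom 147–312 at v=180, ridge front edge v=162). Right: the side view agrees that it's in front of the bar.

```bash
python3 - <<'E'
from h import *
import pickle
im,P,b=pickle.load(open("w4.pkl","rb")); Rm,p=P
th=np.radians(3.8); ex=np.array([np.cos(th),np.sin(th),0]); ey=np.array([-np.sin(th),np.cos(th),0])
def rel(cu,cv,z):
    q=wonz(im,P,cu*.3+215,cv*.3+150,z)-p; return round(float(q@ex),1),round(float(q@ey),1)
pz=p[2]-303.3
print("ridge front",[rel(u,162,164) for u in(111,207,254,348)]); print("ridge back fold",[rel(u,v,164) for u,v in((115,120),(207,124),(254,124),(345,120))],"wall",rel(160,101,150))
print("plate bottom",[rel(u,180,pz) for u in(147,312)],"mid/top",[rel(u,292,pz+78) for u in(120,336)])
print("shank",[rel(u,226,pz+78) for u in (192,263)],"lip/crown",[rel(u,v,pz+118) for u,v in((188,301),(267,301))],"lip bot",[rel(u,v,pz+90) for u,v in((188,289),(267,289))])
print("handle top",[rel(u,305,pz+118) for u in(162,292)])
print("bar z150 front/back",rel(60,150,150),rel(60,112,150))
E
```

```text
ridge front [(5.2, -32.4), (5.0, -6.1), (4.9, 6.7), (4.7, 32.5)]
ridge back fold [(-6.7, -31.1), (-5.7, -6.1), (-5.8, 6.6), (-7.1, 31.3)] wall (-8.7, -19.7)
plate bottom [(7.0, -21.8), (6.7, 21.9)] mid/top [(5.5, -21.7), (5.2, 20.8)]
shank [(-8.5, -7.5), (-8.6, 6.1)] lip/crown [(-10.5, -6.9), (-10.6, 5.5)] lip bot [(-0.5, -7.9), (-0.6, 6.6)]
handle top [(-9.8, -11.0), (-9.9, 9.4)]
bar z150 front/back (5.9, -48.7) (-5.4, -48.3)
```

Call:
apply_moves:
  fingers: [1, 1, 1, 1, 1]
  dp:
    - [0.07, 0.08, -0.2]
    - [0.07, 0.08, -0.5]
    - [0.07, 0.08, -0.8]
    - [0.07, 0.08, -0.8]
    - [0.07, 0.08, -0.8]
  yaw: [0, 0, 0, 0, 0]

```text
clock: 6.85
position: [563.3, 169.8, 469.9]
ee_rot: [-0.037, 0.999, -0.0, -0.003]
contact_force: [-0.1, 0.2, -1.0]
gripper_width: 19.1
```

Call:
apply_moves:
  fingers: [1, 1, 1, 1, 1, 1]
  dp:
    - [0, 0, -0.05]
    - [0, 0, -0.1]
    - [0, 0, -0.15]
    - [0, 0, -0.2]
    - [0, 0, -0.25]
    - [0, 0, -0.25]
  yaw: [0, 0, 0, 0, 0, 0]

```text
clock: 7.45
position: [563.3, 169.8, 467.3]
ee_rot: [-0.037, 0.999, -0.0, -0.004]
contact_force: [0.2, 0.2, -2.3]
gripper_width: 19.4
```

Call:
apply_moves:
  fingers: [1, 1, 1, 1, 1, 1]
  dp:
    - [0, 0, -0.05]
    - [0, 0, -0.1]
    - [0, 0, -0.15]
    - [0, 0, -0.2]
    - [0, 0, -0.2]
    - [0, 0, -0.2]
  yaw: [0, 0, 0, 0, 0, 0]

```text
clock: 8.05
position: [563.3, 169.8, 465.3]
ee_rot: [-0.037, 0.999, -0.0, -0.004]
contact_force: [-0.1, -0.1, -1.8]
gripper_width: 19.0
```

Call:
apply_moves:
  fingers: [1, 1, 1, 1, 1, 1]
  dp:
    - [0, 0, -0.05]
    - [0, 0, -0.1]
    - [0, 0, -0.2]
    - [0, 0, -0.3]
    - [0, 0, -0.4]
    - [0, 0, -0.4]
  yaw: [0, 0, 0, 0, 0, 0]

```text
clock: 8.65
position: [563.3, 169.8, 461.0]
ee_rot: [-0.037, 0.999, -0.0, -0.004]
contact_force: [-0.9, 0.6, -2.1]
gripper_width: 19.6
```

Call:
apply_moves:
  fingers: [1, 1, 1, 1, 1, 1, 1, 1, 1, 1]
  dp:
    - [0, 0, -0.4]
    - [0, 0, -0.8]
    - [0, 0, -1.2]
    - [0, 0, -1.6]
    - [0, 0, -2.0]
    - [0, 0, -2.4]
    - [0, 0, -2.8]
    - [0, 0, -3.2]
    - [0, 0, -3.5]
    - [0, 0, -3.5]
  yaw: [0, 0, 0, 0, 0, 0, 0, 0, 0, 0]

```text
clock: 9.65
position: [563.2, 169.7, 425.4]
ee_rot: [-0.037, 0.999, -0.001, -0.004]
contact_force: [-0.4, 0.4, -2.1]
gripper_width: 19.5
```

Call:
apply_moves:
  fingers: [1, 1, 1, 1, 1, 1, 1, 1, 1, 1]
  dp:
    - [0, 0, -0.4]
    - [0, 0, -0.8]
    - [0, 0, -1.2]
    - [0, 0, -1.6]
    - [0, 0, -2.0]
    - [0, 0, -2.4]
    - [0, 0, -2.8]
    - [0, 0, -3.2]
    - [0, 0, -3.4]
    - [0, 0, -3.4]
  yaw: [0, 0, 0, 0, 0, 0, 0, 0, 0, 0]

```text
clock: 10.65
position: [563.2, 169.7, 391.0]
ee_rot: [-0.037, 0.999, -0.001, -0.005]
contact_force: [0.6, -0.8, -2.2]
gripper_width: 19.2
```

```bash
python3 - <<'E'
from h import *
import pickle
show(); P=pose(); im=get_image("wrist"); a=get_image("scene"); b=get_image("side"); pickle.dump((im,P,a,b),open("w5.pkl","wb"))
c=cv2.resize(im["color"][150:270,215:355],(467,400),interpolation=cv2.INTER_CUBIC)
d=cv2.resize(b["color"][130:310,200:310],(333,545),interpolation=cv2.INTER_CUBIC)
o=np.zeros((545,800,3),np.uint8);o[:400,:467]=c;o[:,467:]=d
cv2.imwrite("pics/i.png",o)
E
```

```text
10.65 [563.2 169.7 391. ] jaw deg 94.18 tilt [-0.0092 -0.002  -1.    ] [ 0.59 -0.77 -2.16] 19.2
```

View pics/i.png

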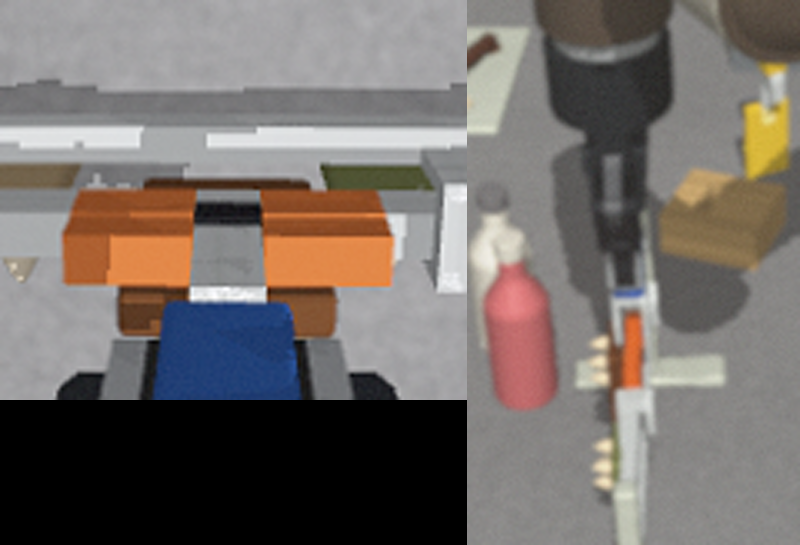

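Plate is in front of the bar, still above the ridges: lip (grey, 192–263) lines up with the notch gap (193–262). Side view shows nubs level with the wet plates' side. I'll measure the offset.

```bash
python3 - <<'E'
from h import *
import pickle
im,P,a,b=pickle.load(open("w5.pkl","rb")); Rm,p=P
th=np.radians(3.8); ex=np.array([np.cos(th),np.sin(th),0]); ey=np.array([-np.sin(th),np.cos(th),0])
def rel(cu,cv,z):
    q=wonz(im,P,cu*.3+215,cv*.3+150,z)-p; return round(float(q@ex),1),round(float(q@ey),1)
pz=p[2]-303.3; print(pz)
print("ridge front",[rel(u,286,164) for u in(63,191,263,392)]); print("fold",[rel(u,v,164) for u,v in((70,232),(193,234),(263,234),(389,232))])
print("lip bottom",[rel(u,226,pz+90) for u in (192,264)],"lip top",[rel(u,287,pz+118) for u in(190,267)])
g=cv2.cvtColor(im["color"],cv2.COLOR_BGR2HSV)
for v in range(205,240,3): s=g[v,225:345,1]>120; print(v,"".join("#" if x else "." for x in s))
E
```

```text
87.72478302236351
ridge front [(4.7, -33.5), (4.4, -7.9), (4.3, 6.3), (4.3, 32.0)]
fold [(-6.8, -31.6), (-6.6, -7.5), (-6.7, 6.1), (-7.2, 30.7)]
lip bottom [(-13.2, -7.3), (-13.3, 5.7)] lip top [(-13.2, -6.7), (-13.3, 5.3)]
205 ..................................################################################......................................
208 ..............###################################...................###################################.................
211 ............#####################################...................####################################................
214 ...........#####################################....................#####################################...............
217 ..........######################################....................######################################..............
220 .........#######################################.....................######################################.............
223 .........#######################################.....................#######################################............
226 .........#######################################.....................######################################.............
229 .........######################################......................######################################.............
232 .........######################################......................######################################.............
235 .........................######################.......................#####################################.............
238 ..........................####################........................####################..............................
```

Call:
apply_moves:
  fingers: [1, 1, 1, 1, 1, 1]
  dp:
    - [0.02, 0, -0.3]
    - [0.03, 0, -0.6]
    - [0.03, 0, -0.9]
    - [0.03, 0, -1.1]
    - [0.03, 0, -1.1]
    - [0.03, 0, -1.1]
  yaw: [0, 0, 0, 0, 0, 0]

```text
clock: 11.4
position: [563.6, 169.8, 380.6]
ee_rot: [-0.037, 0.999, -0.001, -0.004]
contact_force: [0.1, -0.6, -1.7]
gripper_width: 19.0
```

Call:
apply_moves:
  fingers: [1, 1, 1, 1, 1, 1, 1]
  dp:
    - [0, 0, -0.05]
    - [0, 0, -0.1]
    - [0, 0, -0.15]
    - [0, 0, -0.2]
    - [0, 0, -0.25]
    - [0, 0, -0.3]
    - [0, 0, -0.3]
  yaw: [0, 0, 0, 0, 0, 0, 0]

```text
clock: 12.1
position: [563.6, 169.8, 377.5]
ee_rot: [-0.037, 0.999, -0.001, -0.004]
contact_force: [-0.4, -0.1, -2.2]
gripper_width: 19.2
```

Call:
apply_moves:
  fingers: [1, 1, 1, 1, 1, 1, 1]
  dp:
    - [0, 0, -0.05]
    - [0, 0, -0.1]
    - [0, 0, -0.15]
    - [0, 0, -0.2]
    - [0, 0, -0.25]
    - [0, 0, -0.3]
    - [0, 0, -0.3]
  yaw: [0, 0, 0, 0, 0, 0, 0]

```text
clock: 12.8
position: [563.6, 169.7, 374.4]
ee_rot: [-0.037, 0.999, -0.001, -0.004]
contact_force: [-0.2, -0.1, -1.6]
gripper_width: 19.2
```

Call:
apply_moves:
  fingers: [1, 1, 1, 1, 1, 1, 1, 1, 1]
  dp:
    - [0, 0, -0.2]
    - [0, 0, -0.4]
    - [0, 0, -0.6]
    - [0, 0, -0.8]
    - [0, 0, -1.0]
    - [0, 0, -1.2]
    - [0, 0, -1.4]
    - [0, 0, -1.4]
    - [0, 0, -1.4]
  yaw: [0, 0, 0, 0, 0, 0, 0, 0, 0]

```text
clock: 13.7
position: [563.6, 169.8, 360.4]
ee_rot: [-0.037, 0.999, -0.001, -0.004]
contact_force: [-0.1, -0.1, -1.4]
gripper_width: 19.2
```

Call:
apply_moves:
  fingers: [1, 1, 1, 1, 1]
  dp:
    - [0, 0, -0.05]
    - [0, 0, -0.1]
    - [0, 0, -0.15]
    - [0, 0, -0.2]
    - [0, 0, -0.2]
  yaw: [0, 0, 0, 0, 0]

```text
clock: 14.2
position: [563.6, 169.8, 358.3]
ee_rot: [-0.037, 0.999, -0.001, -0.004]
contact_force: [-0.4, -0.0, -2.2]
gripper_width: 19.5
```

Call:
apply_moves:
  fingers: [1, 1, 1, 1]
  dp:
    - [0, 0, -0.05]
    - [0, 0, -0.1]
    - [0, 0, -0.15]
    - [0, 0, -0.15]
  yaw: [0, 0, 0, 0]

```text
clock: 14.6
position: [563.6, 169.8, 356.7]
ee_rot: [-0.037, 0.999, -0.001, -0.004]
contact_force: [0.9, -0.4, -1.7]
gripper_width: 19.3
```

Crown at about 163.4; passing the ridge level with no contact so far. I'll go on in 1 mm steps.

Call:
apply_moves:
  fingers: [1, 1, 1, 1]
  dp:
    - [0, 0, -0.05]
    - [0, 0, -0.1]
    - [0, 0, -0.1]
    - [0, 0, -0.1]
  yaw: [0, 0, 0, 0]

```text
clock: 15.0
position: [563.6, 169.8, 355.7]
ee_rot: [-0.037, 0.999, -0.001, -0.004]
contact_force: [0.3, 0.2, -0.7]
gripper_width: 19.3
```

Call:
apply_moves:
  fingers: [1, 1, 1, 1]
  dp:
    - [0, 0, -0.05]
    - [0, 0, -0.1]
    - [0, 0, -0.1]
    - [0, 0, -0.1]
  yaw: [0, 0, 0, 0]

```text
clock: 15.4
position: [563.6, 169.7, 354.6]
ee_rot: [-0.037, 0.999, -0.001, -0.004]
contact_force: [-0.2, -1.0, -1.5]
gripper_width: 19.2
```

Call:
apply_moves:
  fingers: [1, 1, 1, 1]
  dp:
    - [0, 0, -0.05]
    - [0, 0, -0.1]
    - [0, 0, -0.1]
    - [0, 0, -0.1]
  yaw: [0, 0, 0, 0]

```text
clock: 15.8
position: [563.6, 169.7, 353.6]
ee_rot: [-0.037, 0.999, -0.001, -0.004]
contact_force: [-0.2, 0.0, -2.3]
gripper_width: 19.5
```

Call:
apply_moves:
  fingers: [1, 1, 1, 1]
  dp:
    - [0, 0, -0.05]
    - [0, 0, -0.1]
    - [0, 0, -0.1]
    - [0, 0, -0.1]
  yaw: [0, 0, 0, 0]

```text
clock: 16.2
position: [563.6, 169.7, 352.6]
ee_rot: [-0.037, 0.999, -0.001, -0.004]
contact_force: [-0.3, -0.4, -2.3]
gripper_width: 19.1
```

Call:
apply_moves:
  fingers: [1, 1, 1, 1]
  dp:
    - [0, 0, -0.05]
    - [0, 0, -0.08]
    - [0, 0, -0.08]
    - [0, 0, -0.08]
  yaw: [0, 0, 0, 0]

```text
clock: 16.6
position: [563.6, 169.7, 351.8]
ee_rot: [-0.037, 0.999, -0.001, -0.004]
contact_force: [-0.2, 0.1, -1.5]
gripper_width: 19.3
```

Call:
apply_moves:
  fingers: [1, 1, 1, 1]
  dp:
    - [0, 0, -0.04]
    - [0, 0, -0.06]
    - [0, 0, -0.06]
    - [0, 0, -0.06]
  yaw: [0, 0, 0, 0]

```text
clock: 17.0
position: [563.6, 169.8, 351.2]
ee_rot: [-0.037, 0.999, -0.001, -0.004]
contact_force: [0.8, -0.4, -2.3]
gripper_width: 19.6
```

Call:
apply_moves:
  fingers: [1, 1, 1]
  dp:
    - [0, 0, -0.05]
    - [0, 0, -0.05]
    - [0, 0, -0.05]
  yaw: [0, 0, 0]

```text
clock: 17.3
position: [563.6, 169.7, 350.6]
ee_rot: [-0.037, 0.999, -0.001, -0.005]
contact_force: [-0.4, -0.2, -1.8]
gripper_width: 19.2
```

Call:
apply_moves:
  fingers: [1, 1, 1]
  dp:
    - [0, 0, -0.05]
    - [0, 0, -0.05]
    - [0, 0, -0.05]
  yaw: [0, 0, 0]

```text
clock: 17.6
position: [563.6, 169.7, 350.2]
ee_rot: [-0.037, 0.999, -0.001, -0.005]
contact_force: [-0.3, -0.6, -1.9]
gripper_width: 19.3
```

Call:
apply_moves:
  fingers: [1, 1, 1]
  dp:
    - [0, 0, -0.05]
    - [0, 0, -0.05]
    - [0, 0, -0.05]
  yaw: [0, 0, 0]

```text
clock: 17.9
position: [563.6, 169.7, 349.6]
ee_rot: [-0.037, 0.999, -0.001, -0.005]
contact_force: [-0.7, 1.2, -2.7]
gripper_width: 19.3
```

Call:
apply_moves:
  fingers: [1, 1, 1]
  dp:
    - [0, 0, -0.05]
    - [0, 0, -0.05]
    - [0, 0, -0.05]
  yaw: [0, 0, 0]

```text
clock: 18.2
position: [563.6, 169.8, 349.4]
ee_rot: [-0.037, 0.999, -0.001, -0.004]
contact_force: [-0.3, 0.2, 0.5]
gripper_width: 19.1
```

Call:
apply_moves:
  fingers: [1, 1, 1]
  dp:
    - [0, 0, -0.05]
    - [0, 0, -0.05]
    - [0, 0, -0.05]
  yaw: [0, 0, 0]

```text
clock: 18.5
position: [563.6, 169.8, 349.3]
ee_rot: [-0.037, 0.999, -0.001, -0.004]
contact_force: [-1.7, -0.2, 2.7]
gripper_width: 18.9
```

Call:
apply_moves:
  fingers: [1, 1, 1]
  dp:
    - [0, 0, -0.05]
    - [0, 0, -0.05]
    - [0, 0, -0.05]
  yaw: [0, 0, 0]

```text
clock: 18.8
position: [563.6, 169.7, 349.3]
ee_rot: [-0.037, 0.999, -0.001, -0.004]
contact_force: [-2.5, -0.1, 4.9]
gripper_width: 19.5
```

Firm contact: the force rose from −2 to +4.9 N (about 7 N on the floor) with the crown at about 156 mm, below the ridge tops. I'll hold, then check.

Call:
apply_moves:
  fingers: [1, 1, 1, 1]
  dp:
    - [0, 0, 0]
    - [0, 0, 0]
    - [0, 0, 0]
    - [0, 0, 0]
  yaw: [0, 0, 0, 0]

```text
clock: 19.2
position: [563.6, 169.8, 349.3]
ee_rot: [-0.037, 0.999, -0.001, -0.004]
contact_force: [-1.9, 0.4, 3.7]
gripper_width: 19.2
```

```bash
python3 - <<'E'
from h import *
show(); im=get_image("wrist"); a=get_image("scene")
c=cv2.resize(im["color"][150:270,215:355],(400,343),interpolation=cv2.INTER_CUBIC)
d=cv2.resize(a["color"][170:340,240:400],(400,425),interpolation=cv2.INTER_CUBIC)
o=np.zeros((425,800,3),np.uint8);o[:343,:400]=c;o[:,400:]=d
cv2.imwrite("pics/j.png",o)
E
```

```text
19.2 [563.6 169.8 349.3] jaw deg 94.22 tilt [-0.0081 -0.0022 -1.    ] [-1.88  0.42  3.75] 19.2
```

View pics/j.png

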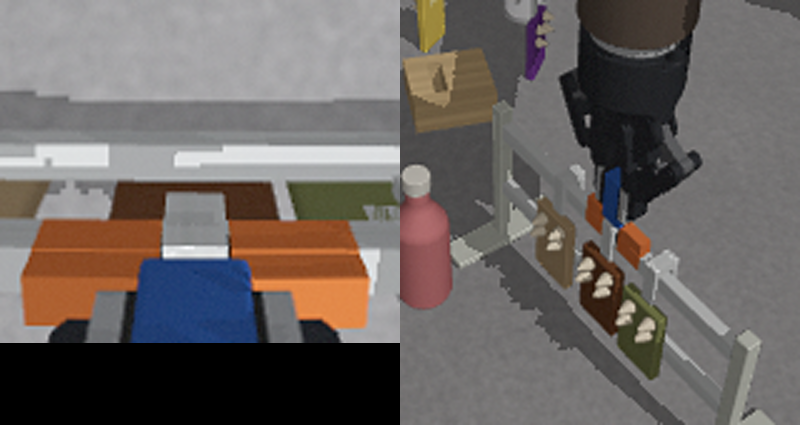

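The hook is seated between the ridges (left, lip at (196,225)), the plate hangs between the sand and olive plates with its nubs on the same side. Releasing.

Call:
apply_moves:
  fingers: [0.6, 0.4, 0.2, 0.1, 0, 0, 0, 0]
  dp:
    - [0, 0, 0]
    - [0, 0, 0]
    - [0, 0, 0]
    - [0, 0, 0]
    - [0, 0, 0]
    - [0, 0, 0]
    - [0, 0, 0]
    - [0, 0, 0]
  yaw: [0, 0, 0, 0, 0, 0, 0, 0]

```text
clock: 20.1
position: [563.6, 169.8, 349.3]
ee_rot: [-0.037, 0.999, -0.001, -0.004]
contact_force: [-0.2, 0.7, -0.1]
gripper_width: 85.1
```

Call:
apply_moves:
  fingers: [0, 0, 0, 0, 0, 0, 0, 0, 0, 0]
  dp:
    - [0, 0, 0.5]
    - [0, 0, 1.5]
    - [0, 0, 3]
    - [0, 0, 5]
    - [0, 0, 7.5]
    - [0, 0, 10]
    - [0, 0, 12.5]
    - [0, 0, 14]
    - [0, 0, 14]
    - [0, 0, 14]
  yaw: [0, 0, 0, 0, 0, 0, 0, 0, 0, 0]

```text
clock: 21.1
position: [563.3, 169.7, 489.4]
ee_rot: [-0.037, 0.999, -0.001, -0.004]
contact_force: [-0.0, -0.6, 0.2]
gripper_width: 85.2
```

```bash
python3 - <<'E'
from h import *
show(); im=get_image("wrist"); a=get_image("scene")
c=cv2.resize(im["color"][120:300,175:385],(400,343),interpolation=cv2.INTER_CUBIC)
d=cv2.resize(a["color"][170:340,240:400],(400,425),interpolation=cv2.INTER_CUBIC)
o=np.zeros((425,800,3),np.uint8);o[:343,:400]=c;o[:,400:]=d
cv2.imwrite("pics/k.png",o)
E
```

```text
21.1 [563.3 169.7 489.4] jaw deg 94.21 tilt [-0.008  -0.0015 -1.    ] [-0.02 -0.59  0.24] 85.2
```

View pics/k.png

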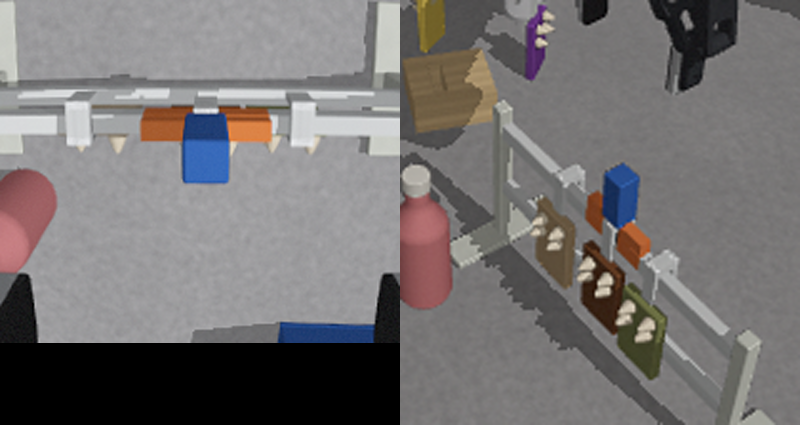

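The plate hangs upright in the notch, the gripper is clear, and the neighbouring plates have not moved. Handing in.

```bash
python3 -c "
from bench import *
print(job_done())"
```

```text
the job is handed in; nothing more can be done
None
```

The brown plate now hangs in the orange clip's notch between the two wet plates, nubs on the same side as theirs, and the job is handed in. No verdict was reported.

- **Pick and turn:** I gripped it by the blue handle, lifted it straight out of the cradle, and turned it about 21° to line up with the rack.
- **Lowering and contact:** I lowered it in small steps. It passed ridge height without touching and met the notch floor with its crown at about 156 mm, roughly 6 mm above the bar. The force reached about 7 N, under the 15 N limit. I held it there about 0.4 s before letting go.
- **Last checks:** At about 21 s on the clock, after opening and rising 140 mm, the wrist force was back near zero. The pictures show the plate upright and seated, with the two wet plates looking unmoved by eye. I did not measure their positions again. The pink bottle also looked unmoved, but the last crops did not show the white bottle or the whole cup.
- **Where readings disagreed:** The fixed cameras put the middle of the rack 4 to 6 mm further along the bar than the wrist camera did. I used the wrist camera, comparing plate and notch in the same picture, and the fit confirmed it.

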